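# Click the deep socket onto the bench nutrunner

## Task

Take the taller of the two sockets from the small white tray and push it onto the upright square drive of the nutrunner until the drive's spring ball clicks in and the socket sits fully down on the tool head, then let go of it. You will have to feel for the angle at which the squares match. Leave the shorter socket and the other things on the bench where they are.

Things in the scene. Friction and masses are not known exactly. Their poses are not given: they have to be found in the camera images.
- deep_socket_mid (a point): Centre (half-way up) of the deep socket, the taller of two loose dark steel impact sockets standing upright on the tray: a round cylinder 40 mm in diameter, 80 mm tall, about 0.36 kg, z up along its axis. Grip its round side from above with the fingertips at least 25 mm above its underside. The top has a hexagon recess 24 mm across and 14 mm deep
- deep_socket_mouth (a point): Centre of the deep socket's underside, 40 mm below its mid point: the mouth of a square hole 20.5 mm across and 26 mm deep, its sides parallel to this point's x and y. Each of the four inner walls has a dimple 10 x 10 mm centred 13 mm above the underside, so the socket fits at four angles a quarter turn apart
- drive_seat (a point): Point on the axis of the upright square drive, on the flat top (52 mm in diameter) of the nutrunner's head, 75 mm above the bench, where the socket's underside must come to rest; z up. The drive is a steel stub 19 mm square, 24 mm tall from here, its top 4 mm tapering to 14 mm square. Its angle is unknown: this point's axes belong to the tool body, not to the stub
- drive_top (a point): Centre of the stub's top, 24 mm above drive_seat. The stub may stand at any angle; its spindle turns only above 0.6 N m. At a wrong angle the socket stops on top; pressed lightly (4 to 10 N) and turned it drops when within about 4 degrees. Then a ball on one side, 13 mm above the seat, stops it 14 to 17 mm up; push past it with 5 to 15 N (if it jams, turn a few degrees further), and it clicks
- nutrunner: Grey and black cordless angle nutrunner in an aluminium cradle, fixed to the bench: 370 x 100 mm. Origin on the bench under the drive's axis; the tool body lies from there along its +x for 310 mm, and nothing of it but the drive stub is higher than 75 mm
- short_socket_mid (a point): Centre (half-way up) of the other socket, the same but only 52 mm tall; to be left standing on the tray
- tray: Small white plastic stacking tray, fixed, 160 mm (its x) by 260 mm (its y), deck 40 mm above the bench, corner posts 50 mm tall; origin on the bench under its centre. The sockets stand on it about 110 mm apart along its y, either one on either side
- spanner: Flat steel spanner 190 mm long, lying loose on the bench; bystander; origin under its centre
- twine_cone: Tan cone of twine, 60 mm in diameter, 98 mm tall, standing loose on the bench; bystander; origin under its centre
- tub: Open white plastic tub 200 by 140 by 90 mm, loose on the bench; bystander; origin under its centre
Not all that is in view belongs to the job. What is shaped like the part that bears short_socket_mid but green is not meant.

How it is judged:
By the outcome, as a careful person would: the job done as asked, in the order asked, and still so for the second after the job is handed in, with the robot touching nothing.
It also fails if it takes over 54 s, if anything falls off the work surface, if the arm or the gripper's body presses on something with over 40 N, if the wrist force passes 120 N, or if a joint passes its speed limit or range.

## Robot

A 6-joint arm with a two-finger parallel gripper is mounted at the origin on the work surface. World frame = base frame: x ahead of the robot, y to its left, z up, the work surface at z = 0. Lengths are in mm, angles in rad, forces in N, time in s.
With the tool pointing down it reaches from about 350 to 975 mm from the base axis. Payload 7.1 kg.
Tool frame: the origin (TCP) lies between the finger pads; the fingertips stand 19 mm ahead of it and the grasp point (between the pads) is the TCP; z points along the fingers, y is the line along which they close (so a half turn about z gives the same grasp; the last joint's range is limited). The gripper opens to 88 mm and grips with 3 to 60 N. Pads are 20 mm wide; open, the fingers measure 115 mm over their backs; the gripper's body (75 mm by 178 mm) begins 61 mm behind the grasp point.
Start: joints at [1.113, 0.423, 1.63, -0, 1.089, -0.019], TCP at [265.501, 565.786, 241.675] pointing down, gripper open.
Joint ranges: [-3, 3], [-0.9, 2.11], [0.09, 2.58], [-1.31, 4.45], [0.11, 2.69], [-2.54, 2.54]. Speed limits (rad/s): [2.39, 2.39, 3.01, 3.14, 3.14, 3.14].

## Interface

Orientations are given as a rotation vector (axis times angle).
In Python, from workcell import ctrl gives the robot as it stands.
- The arm moves only by the tool arm_command, never from a script. Its argument "series" is a list of rows, each an object with "linear": the shift along the tool's x, y, z in m, a list of three; "turn": the turn about the tool's z in rad. A call has 1 to 10 rows; each row shifts and turns the commanded pose from where the row before left it, along the tool's axes as they then stand; what a row does not reach is not made up. A row lasts 1/10 s, in which the tool goes at most 50 mm and 8.59 degrees, less where a joint would pass 70% of its speed; a pose out of reach is approached as far as the arm can. A call with a gripper value outside its range is refused whole. "jaw" is the opening, from -1 (shut) to 1 (fully open), set as the call begins (left out, the last holds). The fingers move at their own pace and stop on an object; the grip force is fixed at half the most. Time passes only in rows, so rows that do not move let the fingers close. It gives the time, the measured TCP pose, the force, the opening and the grip force at its end, in the units of the state.
- ctrl.get_obs(): the state, without advancing time (a new reading comes with each control period).
- ctrl.get_image(name): name is "scene" or "top" or "wrist"; returns a dict with "frame" (384x512x3 uint8, blue, green, red), "fx", "fy", "cx", "cy" (pixels), "rvec" (rotation vector, rad) and "tvec" (3), from world to camera coordinates, as OpenCV has them. Camera axes: x right, y down, z forward; pixel columns grow to the right and rows downward; lengths in mm; the calibration is good to about 2 mm. A picture is of the moment at which its call begins. There is no depth.
- ctrl.close_job(): hands the job in; it is judged then, once.
The state is a dict: "t": time; "qpos": joint angles; "qvel": joint speeds; "joint_torque": joint torques, N m; "ee_pos": TCP position; "orientation": TCP orientation; "ft_force": force on the tool from outside, world axes, zero at the start; "moment": the same for the moment, N m; "width": finger opening in mm; "grasp_force": force on a finger pad.
Only numpy, scipy, OpenCV 4.12 (cv2) and the standard library are available. Lean on these libraries where they do the work, as an engineer would, in place of code of your own. Each camera call takes 0.05 s, during which the arm holds its last target. There are 200 camera calls.

## Working session

There is one attempt and no reset: what is moved stays moved. The work goes in short steps, Python scripts to look and compute and a tool call to move; the robot and the scene stay as the last step left them, time stands still between calls to the robot, and variables do not carry over. Pictures are saved under pics/ and viewed, at most 10 in all, crops included, and the job is handed in when it is done.

Besides the shell and the picture viewer there is one more tool, called after "Call:" by a JSON object that holds its "api" and its "payload". arm_command: Moves the arm, as the interface text tells. Its arguments: {"type":"object","properties":{"series":{"type":"array"},"jaw":{"type":"number"}},"required":["series"]}

```bash
mkdir -p pics
cat > h.py <<'E'
import numpy as np, cv2
from workcell import ctrl
def snap(n,f):
    d=ctrl.get_image(n); cv2.imwrite('pics/'+f,d['frame']); 
    np.savez('pics/'+f+'.npz',**d); return d
def ray(d,u,v,z):
    R=cv2.Rodrigues(np.array(d['rvec'],float))[0]; t=np.array(d['tvec'],float).ravel()
    c=-R.T@t; r=R.T@np.array([(u-d['cx'])/d['fx'],(v-d['cy'])/d['fy'],1]); return c+r*(z-c[2])/r[2]
def proj(d,p):
    K=np.array([[d['fx'],0,d['cx']],[0,d['fy'],d['cy']],[0,0,1]],float)
    return cv2.projectPoints(np.array(p,float).reshape(-1,1,3),np.array(d['rvec'],float),np.array(d['tvec'],float),K,None)[0].reshape(-1,2)
E
python3 - <<'E'
from h import *
print(ctrl.get_obs())
a=snap('scene','s0.png');b=snap('top','t0.png')
for d in(a,b): print({k:d[k] for k in d if k!='frame'})
E
```

```text
{'t': 0.0, 'qpos': array([ 1.11301156e+00,  4.23846272e-01,  1.63070286e+00,  3.55134941e-05,
        1.08862479e+00, -1.90013607e-02]), 'qvel': array([-6.40839586e-04, -8.34734934e-05,  1.56785209e-04, -7.03991447e-04,
       -8.02226059e-04,  9.88332377e-04]), 'joint_torque': array([-1.73553963e-03, -5.44625509e+01, -2.73664248e+01,  6.42806897e-02,
        2.26630789e-02, -1.41022260e-04]), 'ee_pos': array([265.25217442, 565.31843439, 240.89324681]), 'orientation': array([-6.83660659e-01, -3.06588792e+00,  2.40162716e-03]), 'ft_force': array([-0.20007223,  0.12880561,  0.18199193]), 'moment': array([-0.01336009, -0.00010757,  0.06468614]), 'grasp_force': 0.0, 'width': 88.07856217382549}
{'fx': 363.74160737188595, 'fy': 363.74160737188595, 'cx': 258.1426028222264, 'cy': 192.46505339503486, 'rvec': array([ 1.84536489,  1.62595819, -0.68360241]), 'tvec': array([ -83.72757169, -369.61891754, 1602.37668175])}
{'fx': 471.57363755251686, 'fy': 471.57363755251686, 'cx': 256.17309394912365, 'cy': 188.2620519960069, 'rvec': array([ 2.15306022, -2.16202458,  0.15727587]), 'tvec': array([ -22.41842905,  666.06121191, 1753.38884394])}
```

View pics/t0.png

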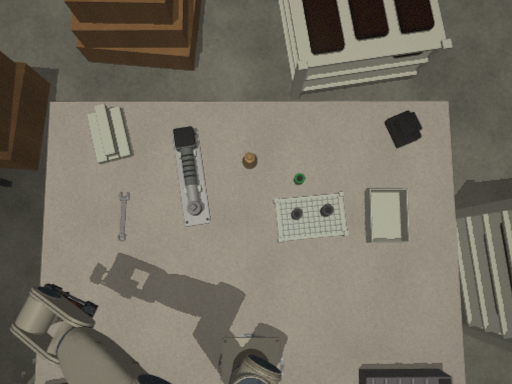

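View pics/s0.png

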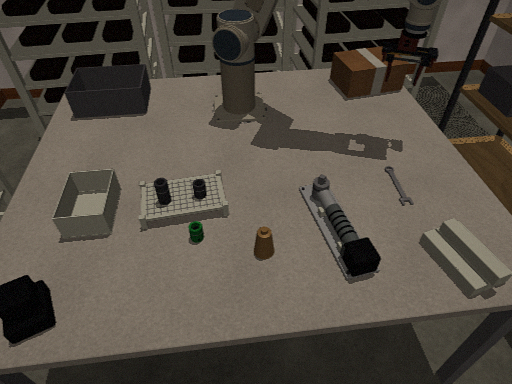

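Candidates for the deep socket are the dark socket on the tub side (scene 162,191; top 327,210), which looks taller, the dark socket next to it (scene 200,188; top 297,214), which looks shorter, and the green one on the bench (scene 196,231), which is excluded. The drive is at scene (321,181), top (195,208). I choose the tub-side socket and will check it in a crop.

Run:
```python
from h import *
a=np.load('pics/s0.png.npz');b=np.load('pics/t0.png.npz')
f=lambda d,x,y,w,h:cv2.resize(d['frame'][y:y+h,x:x+w],(400,300),interpolation=cv2.INTER_CUBIC)
cv2.imwrite('pics/c0.png',np.vstack([np.hstack([f(a,135,160,100,75),f(a,290,160,80,60)]),np.hstack([f(b,270,180,80,60),f(b,170,185,60,45)])]))
for n,u,v,z in(('deep',327,210,120),('short',297,214,92),('seat',195,207.5,85)):
    p=ray(b,u,v,z);print(n,p.round(1))
print(ray(a,321,178,99))
```

```text
deep [ 575.2 -281.4  120. ]
short [ 563.3 -174.7   92. ]
seat [589.5 202.1  85. ]
[595.43258782 205.87267242  99.        ]
```

View pics/c0.png

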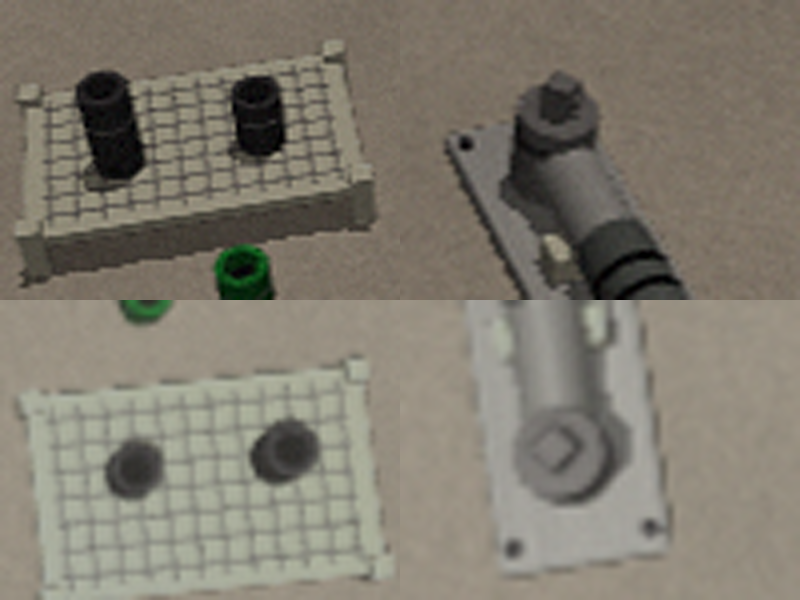

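The crop confirms it: the tub-side socket is clearly the taller (top view centre about (328.6,209)), and the drive stub shows as a diamond at about (193,207.5) in the top view. Next I work out the move to a point above the socket.

```bash
cat >> h.py <<'E'
def go(*p):
    o=ctrl.get_obs(); R=cv2.Rodrigues(np.array(o['orientation']))[0]
    print('pos',o['ee_pos'].round(1),'F',o['ft_force'].round(1),'Mz',o['moment'].round(2),'q',o['qpos'].round(2),'w',round(o['width'],1),'t',o['t'])
    print('toolx',R[:,0].round(3),'y',R[:,1].round(3))
    for q in p: print(q,'delta tool mm',(R.T@(np.array(q)-o['ee_pos'])).round(1))
E
python3 - <<'E'
from h import *
b=np.load('pics/t0.png.npz')
p=ray(b,328.6,209.2,120);print(p, ray(b,193,207.5,99),ray(b,194,208.2,75))
go((p[0],p[1],240))
E
```

```text
[ 578.10950863 -287.32013119  120.        ] [588.18275577 207.75859846  99.        ] [587.80608161 206.94548351  75.        ]
pos [265.3 565.4 241. ] F [-0.4 -0.8  0.3] Mz [-0.01 -0.    0.04] q [ 1.11  0.42  1.63  0.    1.09 -0.02] w 88.0 t 0.1
toolx [-0.905  0.425  0.   ] y [ 0.425  0.905 -0.001]
(np.float64(578.1095086289581), np.float64(-287.3201311851294), 240) delta tool mm [-645.4 -639.     1.8]
```

Call:
{"api": "arm_command", "payload": {"series": [{"linear":[-0.032,-0.032,0],"turn":0},{"linear":[-0.032,-0.032,0],"turn":0},{"linear":[-0.032,-0.032,0],"turn":0},{"linear":[-0.032,-0.032,0],"turn":0},{"linear":[-0.032,-0.032,0],"turn":0},{"linear":[-0.032,-0.032,0],"turn":0},{"linear":[-0.032,-0.032,0],"turn":0},{"linear":[-0.032,-0.032,0],"turn":0},{"linear":[-0.032,-0.032,0],"turn":0},{"linear":[-0.032,-0.032,0],"turn":0}], "jaw": 1}}

```text
t: 1.1
ee_pos: [419.4, 138.4, 241.7]
orientation: [0.683, 3.066, 0.0]
ft_force: [0.7, 0.2, -1.0]
width: 87.6
grasp_force: 0.0
```

Call:
{"api": "arm_command", "payload": {"series": [{"linear":[-0.032,-0.032,0],"turn":0},{"linear":[-0.032,-0.032,0],"turn":0},{"linear":[-0.032,-0.032,0],"turn":0},{"linear":[-0.032,-0.032,0],"turn":0},{"linear":[-0.032,-0.032,0],"turn":0},{"linear":[-0.032,-0.032,0],"turn":0},{"linear":[-0.032,-0.032,0],"turn":0},{"linear":[-0.032,-0.032,0],"turn":0},{"linear":[-0.032,-0.032,0],"turn":0},{"linear":[0,0,0],"turn":0}]}}

```text
t: 2.1
ee_pos: [558.9, -247.5, 241.3]
orientation: [0.689, 3.063, -0.002]
ft_force: [0.1, 0.9, -0.5]
width: 88.0
grasp_force: 0.0
```

Run:
```python
from h import *
go((578.1,-287.3,240)); d=snap('wrist','w0.png'); print(proj(d,[(578.1,-287.3,120),(588,207,99)]),d['tvec'])
```

```text
pos [ 558.9 -247.5  241.3] F [ 0.1  0.9 -0.5] Mz [ 0.06 -0.05 -0.01] q [-0.44  0.4   1.66 -0.    1.07 -1.56] w 88.0 t 2.1
toolx [-0.904  0.428 -0.002] y [ 0.428  0.904 -0.001]
(578.1, -287.3, 240) delta tool mm [-34.4 -27.7   1.4]
[[225.35790315 223.03057455]
 [712.31173856   8.68438977]] [ -15.91996721 -622.03773111  229.21370729]
```

View pics/w0.png

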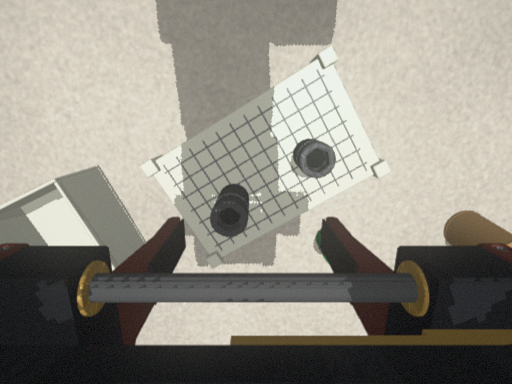

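The wrist view shows the deep socket's top centre at about (231,217), the short socket at (317,157), and the tub at the left. I refine the position from these pixels.

Run:
```python
from h import *
d=np.load('pics/w0.png.npz')
p=ray(d,231,216.5,120); print(p); th=np.linspace(0,6.28,40)
im=cv2.resize(d['frame'],None,fx=1)
for z in(120,40):
  q=proj(d,[(p[0]+20*np.cos(a),p[1]+20*np.sin(a),z) for a in th])
  im=cv2.resize(d['frame'],None,fx=6,fy=6,interpolation=cv2.INTER_CUBIC) if z==120 else im
  cv2.polylines(im,[np.int32(q*6+3)],True,(0,255,255) if z==120 else (0,0,255),1)
cv2.imwrite('pics/c1.png',im[1020:1500,1140:1620])
```

```text
[ 574.14830214 -278.76548663  120.        ]Traceback (most recent call last):
  File "<stdin>", line 4, in <module>
cv2.error: OpenCV(4.12.0) /io/opencv/modules/imgproc/src/resize.cpp:4211: error: (-215:Assertion failed) inv_scale_y > 0 in function 'resize'
```

Run:
```python
from h import *
d=np.load('pics/w0.png.npz')
p=ray(d,231,216.5,120); th=np.linspace(0,6.28,40)
im=cv2.resize(d['frame'],None,fx=6,fy=6,interpolation=cv2.INTER_CUBIC)
for z,c in((120,(0,255,255)),(40,(0,0,255))):
  q=proj(d,[(p[0]+20*np.cos(a),p[1]+20*np.sin(a),z) for a in th])
  cv2.polylines(im,[np.int32(q*6+3)],True,c,1)
cv2.imwrite('pics/c1.png',im[1020:1500,1140:1620])
```

```text
(no output)
```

View pics/c1.png

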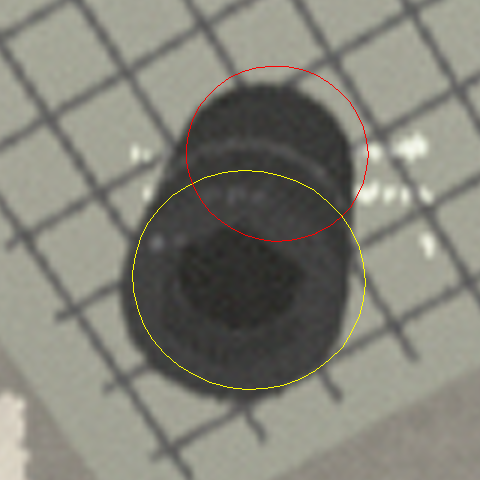

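The dark top ring is centred about (-2, +1.5) px from my guess, so at (228.9,218.1).

Run:
```python
from h import *
d=np.load('pics/w0.png.npz')
p=ray(d,228.9,218.1,120); print(p)
go((p[0],p[1],92))
```

```text
[ 574.79372949 -281.51777505  120.        ]
pos [ 557.7 -245.   241. ] F [-0.4  1.6 -0.8] Mz [-0.02 -0.01 -0.01] q [-0.43  0.4   1.67 -0.    1.07 -1.56] w 88.0 t 2.15
toolx [-0.904  0.428  0.001] y [ 0.428  0.904 -0.   ]
(np.float64(574.7937294871591), np.float64(-281.5177750477344), 92) delta tool mm [-31.2 -25.7 148.9]
```

Call:
{"api": "arm_command", "payload": {"series": [{"linear":[-0.016,-0.0135,0.02],"turn":0},{"linear":[-0.016,-0.0135,0.02],"turn":0},{"linear":[0,0,0],"turn":0},{"linear":[0,0,0],"turn":0},{"linear":[0,0,0],"turn":0},{"linear":[0,0,0],"turn":0}]}}

```text
t: 2.75
ee_pos: [575.2, -280.1, 202.8]
orientation: [0.682, 3.065, -0.0]
ft_force: [-0.5, -0.6, 0.3]
width: 87.6
grasp_force: 0.0
```

Run:
```python
from h import *
go(); d=snap('wrist','w1.png'); th=np.linspace(0,6.28,40)
p=ray(np.load('pics/w0.png.npz'),228.9,218.1,120)
print(proj(d,[p]))
im=cv2.resize(d['frame'],None,fx=2,fy=2,interpolation=cv2.INTER_CUBIC)
for z,c in((120,(0,255,255)),):
  q=proj(d,[(p[0]+20*np.cos(a),p[1]+20*np.sin(a),z) for a in th])
  cv2.polylines(im,[np.int32(q*2+1)],True,c,1)
cv2.imwrite('pics/c2.png',im[170:770,112:912])
```

```text
pos [ 575.2 -280.1  202.8] F [-0.5 -0.6  0.3] Mz [0.03 0.05 0.04] q [-0.47  0.49  1.62  0.    1.03 -1.6 ] w 87.6 t 2.75
toolx [-0.906  0.424 -0.001] y [0.424 0.906 0.   ]
[[250.05562664 202.90568501]]
```

View pics/c2.png

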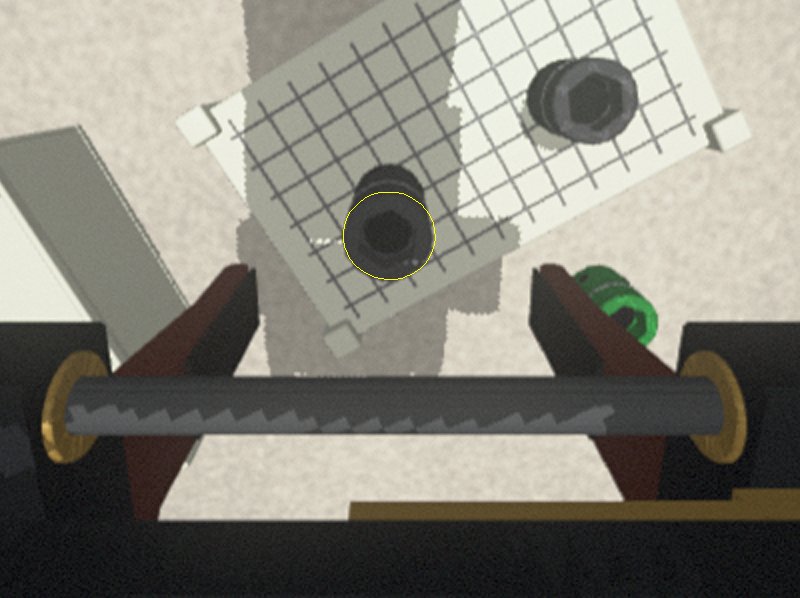

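The deep socket lies right inside the predicted circle, between the fingers. I descend and grip.

Call:
{"api": "arm_command", "payload": {"series": [{"linear":[0,-0.001,0.03],"turn":0},{"linear":[0,0,0.03],"turn":0},{"linear":[0,0,0.03],"turn":0},{"linear":[0,0,0.018],"turn":0},{"linear":[0,0,0],"turn":0},{"linear":[0,0,0],"turn":0},{"linear":[0,0,0],"turn":0}]}}

```text
t: 3.5
ee_pos: [575.7, -282.2, 95.4]
orientation: [0.683, 3.064, -0.001]
ft_force: [0.1, -0.0, 0.5]
width: 87.7
grasp_force: 0.0
```

Call:
{"api": "arm_command", "payload": {"series": [{"linear":[0,0,0],"turn":0},{"linear":[0,0,0],"turn":0},{"linear":[0,0,0],"turn":0},{"linear":[0,0,0],"turn":0},{"linear":[0,0,0],"turn":0},{"linear":[0,0,0],"turn":0},{"linear":[0,0,0],"turn":0},{"linear":[0,0,0],"turn":0}], "jaw": -1}}

```text
t: 4.3
ee_pos: [574.6, -282.1, 93.7]
orientation: [-0.684, -3.066, 0.0]
ft_force: [-0.4, -0.9, 1.1]
width: 39.6
grasp_force: 30.0
```

Run:
```python
from h import *
go((588,207,180))
```

```text
pos [ 574.6 -282.1   93.7] F [-0.4 -0.9  1.1] Mz [-0.3   0.13 -0.03] q [-0.47  0.63  1.67 -0.    0.84 -1.61] w 39.6 t 4.3
toolx [-0.905  0.425 -0.   ] y [ 0.425  0.905 -0.   ]
(588, 207, 180) delta tool mm [195.7 448.4 -86.4]
```

Call:
{"api": "arm_command", "payload": {"series": [{"linear":[0,0,-0.025],"turn":0},{"linear":[0,0,-0.035],"turn":0},{"linear":[0,0,-0.04],"turn":0},{"linear":[0.01,0.0374,0],"turn":0},{"linear":[0.01,0.0374,0],"turn":0},{"linear":[0.01,0.0374,0],"turn":0},{"linear":[0.01,0.0374,0],"turn":0},{"linear":[0.01,0.0374,0],"turn":0},{"linear":[0.01,0.0374,0],"turn":0},{"linear":[0.01,0.0374,0],"turn":0}]}}

```text
t: 5.3
ee_pos: [621.8, -13.4, 192.8]
orientation: [-0.683, -3.064, 0.0]
ft_force: [0.2, -0.4, -4.3]
width: 39.3
grasp_force: 30.0
```

Call:
{"api": "arm_command", "payload": {"series": [{"linear":[0.01,0.0374,0],"turn":0},{"linear":[0.01,0.0374,0],"turn":0},{"linear":[0.01,0.0374,0],"turn":0},{"linear":[0.01,0.0374,0],"turn":0},{"linear":[0.01,0.0374,0],"turn":0},{"linear":[0,0,0],"turn":0},{"linear":[0,0,0],"turn":0},{"linear":[0,0,0],"turn":0},{"linear":[0,0,0],"turn":0},{"linear":[0,0,0],"turn":0}]}}

```text
t: 6.3
ee_pos: [656.6, 174.2, 193.6]
orientation: [-0.686, -3.065, 0.0]
ft_force: [-0.0, 0.1, -4.1]
width: 39.8
grasp_force: 30.0
```

Run:
```python
from h import *
go((588,207,180)); d=snap('wrist','w2.png'); th=np.linspace(0,6.28,60)
p=np.array([588,207,75.])
u=proj(d,[p,p+[0,0,24]]);print(u)
im=cv2.resize(d['frame'],None,fx=5,fy=5,interpolation=cv2.INTER_CUBIC)
q=proj(d,[(p[0]+26*np.cos(a),p[1]+26*np.sin(a),75) for a in th])
cv2.polylines(im,[np.int32(q*5+2)],True,(0,255,255),1)
x,y=np.int32(u[0]*5); x0,y0=max(x-400,0),max(y-300,0);print(x0,y0)
cv2.imwrite('pics/c3.png',im[y0:y0+600,x0:x0+800])
```

```text
pos [656.6 174.2 193.6] F [-0.   0.1 -4.1] Mz [ 0.04  0.02 -0.01] q [ 0.24  0.55  1.53 -0.    1.05 -0.89] w 39.8 t 6.3
toolx [-0.905  0.426  0.   ] y [ 0.426  0.905 -0.   ]
(588, 207, 180) delta tool mm [76.1  0.5 13.6]
[[252.39705917 112.73551014]
 [252.37892803 112.11507838]]
861 263
```

View pics/c3.png

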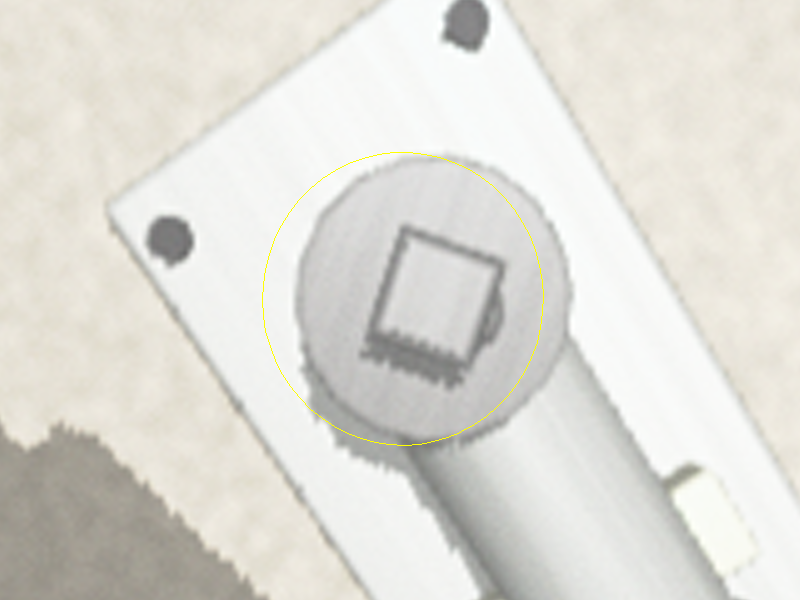

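The head's disc centre is at crop (433,300), which is image (258.4,112.2). The stub's top square is centred at about (259,111) and turned about 19° in the image, with the ball on its right side. Now I locate the drive and check where the held socket sits in the grip.

Run:
```python
from h import *
d=np.load('pics/w2.png.npz'); o=ctrl.get_obs(); e=o['ee_pos']; th=np.linspace(0,6.28,60)
s=ray(d,258.4,112.2,75);t=ray(d,259,111,99);print(s,t)
im=cv2.resize(d['frame'],None,fx=3,fy=3,interpolation=cv2.INTER_CUBIC)
top=e+[0,0,26.3];u=proj(d,[top,e-[0,0,53.7]]);print(u)
for z,c in((26.3,(0,255,255)),(-53.7,(0,0,255))):
  q=proj(d,[(e[0]+20*np.cos(a),e[1]+20*np.sin(a),e[2]+z) for a in th]); cv2.polylines(im,[np.int32(q*3+1)],True,c,1)
x,y=np.int32(u[0]*3);x0=max(x-400,0);y0=max(min(y-300,552),0);print(x0,y0)
cv2.imwrite('pics/c4.png',im[y0:y0+600,x0:x0+800])
go((*s[:2],165))
```

```text
[589.93347156 212.22745719  75.        ] [589.55301384 212.41116684  99.        ]
[[251.63937285 270.33838424]
 [251.98645697 214.17502129]]
354 511
pos [656.7 174.4 193.7] F [ 0.9 -0.1 -4.3] Mz [0.   0.07 0.03] q [ 0.24  0.55  1.53 -0.    1.05 -0.89] w 39.8 t 6.35
toolx [-0.905  0.426  0.   ] y [ 0.426  0.905 -0.   ]
(np.float64(589.9334715582668), np.float64(212.22745718595533), 165) delta tool mm [76.6  5.8 28.7]
```

View pics/c4.png

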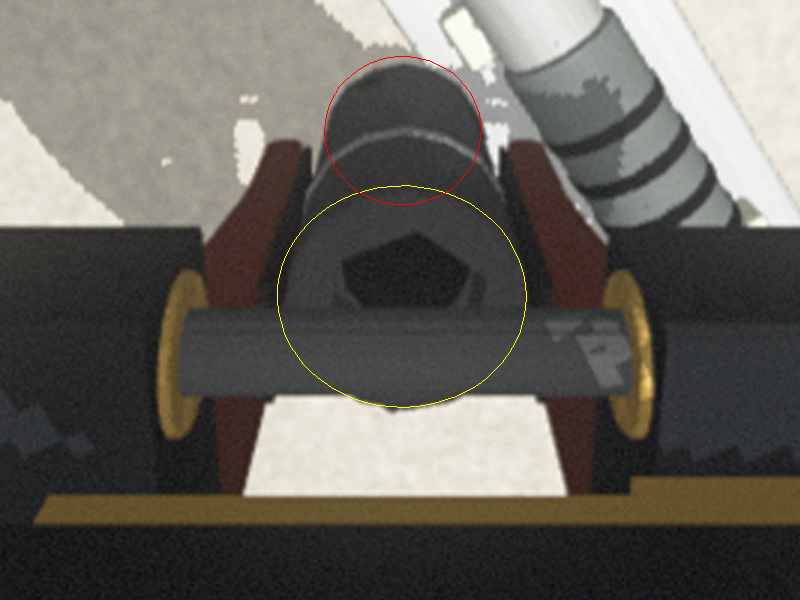

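The held socket is centred along the closing line and about 1 mm toward tool -x, so I add 1 mm in x. Next I move over the drive.

Call:
{"api": "arm_command", "payload": {"series": [{"linear":[0.026,0.002,0],"turn":0},{"linear":[0.026,0.002,0],"turn":0},{"linear":[0.0255,0.0018,0.01],"turn":0},{"linear":[0,0,0.015],"turn":0},{"linear":[0,0,0.01],"turn":0},{"linear":[0,0,0],"turn":0},{"linear":[0,0,0],"turn":0},{"linear":[0,0,0],"turn":0},{"linear":[0,0,0],"turn":0}]}}

```text
t: 7.25
ee_pos: [589.7, 213.4, 159.2]
orientation: [0.684, 3.065, 0.001]
ft_force: [-0.3, 0.4, -4.5]
width: 39.4
grasp_force: 30.0
```

Call:
{"api": "arm_command", "payload": {"series": [{"linear":[0,0,0.002],"turn":0},{"linear":[0,0,0.001],"turn":0},{"linear":[0,0,0.001],"turn":0},{"linear":[0,0,0],"turn":0},{"linear":[0,0,0],"turn":0}]}}

```text
t: 7.75
ee_pos: [589.0, 213.6, 154.6]
orientation: [-0.684, -3.066, 0.0]
ft_force: [-0.1, -0.1, -4.5]
width: 39.6
grasp_force: 30.0
```

Run:
```python
from h import *
go((589.9-.9*-1*0,212.2,152.7))
```

```text
pos [589.  213.6 154.6] F [-0.1 -0.1 -4.5] Mz [ 0.03 -0.03  0.02] q [ 0.33  0.53  1.68 -0.    0.93 -0.8 ] w 39.6 t 7.75
toolx [-0.905  0.425  0.   ] y [ 0.425  0.905 -0.   ]
(589.9, 212.2, 152.7) delta tool mm [-1.5 -0.9  1.9]
```

Call:
{"api": "arm_command", "payload": {"series": [{"linear":[-0.0004,-0.0008,0.001],"turn":0},{"linear":[0,0,0.001],"turn":0},{"linear":[0,0,0.0],"turn":0},{"linear":[0,0,0],"turn":0}]}}

```text
t: 8.15
ee_pos: [589.0, 212.7, 152.6]
orientation: [-0.684, -3.066, 0.0]
ft_force: [0.3, 0.1, -5.1]
width: 39.6
grasp_force: 30.0
```

Call:
{"api": "arm_command", "payload": {"series": [{"linear":[0,0,0.0007],"turn":0},{"linear":[0,0,0],"turn":0},{"linear":[0,0,0],"turn":0}]}}

```text
t: 8.45
ee_pos: [589.1, 212.7, 152.0]
orientation: [0.684, 3.066, 0.0]
ft_force: [-0.3, 0.2, -3.9]
width: 39.8
grasp_force: 30.0
```

Call:
{"api": "arm_command", "payload": {"series": [{"linear":[0,0,0.0007],"turn":0},{"linear":[0,0,0],"turn":0},{"linear":[0,0,0],"turn":0}]}}

```text
t: 8.75
ee_pos: [589.1, 212.7, 151.4]
orientation: [0.684, 3.066, 0.0]
ft_force: [-0.1, 0.2, -3.2]
width: 39.5
grasp_force: 30.0
```

Call:
{"api": "arm_command", "payload": {"series": [{"linear":[0,0,0.0005],"turn":0},{"linear":[0,0,0],"turn":0},{"linear":[0,0,0],"turn":0}]}}

```text
t: 9.05
ee_pos: [589.2, 212.7, 151.0]
orientation: [0.684, 3.066, 0.0]
ft_force: [-0.4, 0.8, -1.1]
width: 39.3
grasp_force: 30.0
```

Call:
{"api": "arm_command", "payload": {"series": [{"linear":[0,0,0.0005],"turn":0},{"linear":[0,0,0],"turn":0},{"linear":[0,0,0],"turn":0}]}}

```text
t: 9.35
ee_pos: [589.2, 212.8, 150.6]
orientation: [0.684, 3.066, 0.0]
ft_force: [-0.7, -0.4, 2.5]
width: 39.5
grasp_force: 30.0
```

Call:
{"api": "arm_command", "payload": {"series": [{"linear":[0,0,0],"turn":0.05},{"linear":[0,0,0],"turn":0.05},{"linear":[0,0,0],"turn":0}]}}

```text
t: 9.65
ee_pos: [589.2, 212.7, 150.4]
orientation: [0.837, 3.028, 0.0]
ft_force: [-0.6, 0.1, 1.4]
width: 39.8
grasp_force: 30.0
```

Call:
{"api": "arm_command", "payload": {"series": [{"linear":[0,0,0],"turn":0.05},{"linear":[0,0,0],"turn":0.05},{"linear":[0,0,0],"turn":0}]}}

```text
t: 9.95
ee_pos: [589.2, 212.8, 150.3]
orientation: [0.985, 2.983, 0.0]
ft_force: [1.1, -0.3, -0.1]
width: 39.8
grasp_force: 30.0
```

Call:
{"api": "arm_command", "payload": {"series": [{"linear":[0,0,0.0005],"turn":0.04},{"linear":[0,0,0],"turn":0.04},{"linear":[0,0,0],"turn":0}]}}

```text
t: 10.25
ee_pos: [589.2, 212.8, 149.9]
orientation: [1.102, 2.941, 0.001]
ft_force: [0.6, -1.1, -0.2]
width: 40.0
grasp_force: 30.0
```

Call:
{"api": "arm_command", "payload": {"series": [{"linear":[0,0,0.0003],"turn":0.04},{"linear":[0,0,0],"turn":0.04},{"linear":[0,0,0],"turn":0}]}}

```text
t: 10.55
ee_pos: [589.2, 212.8, 149.6]
orientation: [1.219, 2.895, 0.001]
ft_force: [1.1, 0.3, 0.5]
width: 39.4
grasp_force: 30.0
```

Call:
{"api": "arm_command", "payload": {"series": [{"linear":[0,0,0.0004],"turn":0.04},{"linear":[0,0,0],"turn":0.04},{"linear":[0,0,0],"turn":0}]}}

```text
t: 10.85
ee_pos: [589.3, 212.8, 149.2]
orientation: [1.333, 2.844, 0.001]
ft_force: [0.3, 0.4, 0.3]
width: 39.8
grasp_force: 30.0
```

Call:
{"api": "arm_command", "payload": {"series": [{"linear":[0,0,0.0004],"turn":0.04},{"linear":[0,0,0],"turn":0.04},{"linear":[0,0,0],"turn":0}]}}

```text
t: 11.15
ee_pos: [589.2, 212.8, 148.7]
orientation: [1.446, 2.789, 0.001]
ft_force: [1.8, 0.9, -0.7]
width: 39.6
grasp_force: 30.0
```

Run:
```python
from h import *
go()
```

```text
pos [589.2 212.8 148.7] F [ 1.8  0.9 -0.7] Mz [ 0.09 -0.24  0.07] q [ 0.33  0.54  1.69  0.    0.92 -0.29] w 39.6 t 11.15
toolx [-0.576  0.817 -0.   ] y [0.817 0.576 0.001]
```

Call:
{"api": "arm_command", "payload": {"series": [{"linear":[0,0,0.0005],"turn":0.03},{"linear":[0,0,0],"turn":0.03},{"linear":[0,0,0],"turn":0}]}}

```text
t: 11.45
ee_pos: [589.2, 212.8, 148.1]
orientation: [1.529, 2.744, 0.001]
ft_force: [1.9, 0.3, -0.7]
width: 39.5
grasp_force: 30.0
```

Call:
{"api": "arm_command", "payload": {"series": [{"linear":[0,0,0.0005],"turn":0.03},{"linear":[0,0,0],"turn":0.03},{"linear":[0,0,0],"turn":0}]}}

```text
t: 11.75
ee_pos: [589.1, 212.7, 147.4]
orientation: [1.611, 2.697, 0.0]
ft_force: [2.0, 0.4, -3.5]
width: 39.6
grasp_force: 30.0
```

Call:
{"api": "arm_command", "payload": {"series": [{"linear":[0,0,0.0008],"turn":0},{"linear":[0,0,0],"turn":0.0},{"linear":[0,0,0],"turn":0}]}}

```text
t: 12.05
ee_pos: [589.1, 212.7, 146.7]
orientation: [1.612, 2.696, 0.0]
ft_force: [3.2, 0.5, -4.2]
width: 39.7
grasp_force: 30.0
```

Call:
{"api": "arm_command", "payload": {"series": [{"linear":[0,0,0.001],"turn":0.01},{"linear":[0,0,0.001],"turn":0.0},{"linear":[0,0,0],"turn":0},{"linear":[0,0,0],"turn":0}]}}

```text
t: 12.45
ee_pos: [589.2, 212.8, 145.0]
orientation: [1.627, 2.687, 0.001]
ft_force: [2.3, 1.1, -2.7]
width: 39.3
grasp_force: 30.0
```

Run:
```python
from h import *
go()
```

```text
pos [589.2 212.8 145. ] F [ 2.3  1.1 -2.7] Mz [ 0.29 -0.54 -0.01] q [ 0.33  0.54  1.69  0.    0.91 -0.15] w 39.3 t 12.45
toolx [-0.464  0.886  0.   ] y [0.886 0.464 0.001]
```

Call:
{"api": "arm_command", "payload": {"series": [{"linear":[0,0.0003,0.001],"turn":0},{"linear":[0,0,0.001],"turn":0.0},{"linear":[0,0,0],"turn":0},{"linear":[0,0,0],"turn":0}]}}

```text
t: 12.85
ee_pos: [589.6, 213.0, 143.1]
orientation: [1.627, 2.687, 0.001]
ft_force: [2.6, 2.3, 1.6]
width: 39.5
grasp_force: 30.0
```

Call:
{"api": "arm_command", "payload": {"series": [{"linear":[0,0,0.0007],"turn":0},{"linear":[0,0,0],"turn":0.0},{"linear":[0,0,0],"turn":0}]}}

```text
t: 13.15
ee_pos: [589.6, 213.0, 142.1]
orientation: [1.627, 2.687, 0.001]
ft_force: [3.1, 2.8, 0.4]
width: 39.7
grasp_force: 30.0
```

Call:
{"api": "arm_command", "payload": {"series": [{"linear":[0,0,0.001],"turn":0},{"linear":[0,0,0],"turn":0.0},{"linear":[0,0,0],"turn":0}]}}

```text
t: 13.45
ee_pos: [589.5, 213.0, 140.8]
orientation: [1.627, 2.687, 0.001]
ft_force: [5.1, 4.0, -3.0]
width: 39.4
grasp_force: 30.0
```

Call:
{"api": "arm_command", "payload": {"series": [{"linear":[0,0,0.001],"turn":0},{"linear":[0,0,0.001],"turn":0.0},{"linear":[0,0,0],"turn":0}]}}

```text
t: 13.75
ee_pos: [589.5, 212.9, 138.8]
orientation: [1.627, 2.687, 0.001]
ft_force: [5.4, 3.9, -3.0]
width: 39.2
grasp_force: 29.9
```

Call:
{"api": "arm_command", "payload": {"series": [{"linear":[0,0,0.001],"turn":0},{"linear":[0,0,0.001],"turn":0.0},{"linear":[0,0,0],"turn":0}]}}

```text
t: 14.05
ee_pos: [589.4, 212.9, 136.8]
orientation: [1.627, 2.687, 0.001]
ft_force: [4.7, 4.2, -2.5]
width: 39.5
grasp_force: 29.9
```

Call:
{"api": "arm_command", "payload": {"series": [{"linear":[0,0,0.0015],"turn":0},{"linear":[0,0,0.0015],"turn":0.0},{"linear":[0,0,0.001],"turn":0},{"linear":[0,0,0.001],"turn":0},{"linear":[0,0,0],"turn":0}]}}

```text
t: 14.55
ee_pos: [589.2, 212.8, 131.2]
orientation: [-1.627, -2.687, 0.0]
ft_force: [6.4, 3.8, -8.0]
width: 39.6
grasp_force: 29.9
```

Call:
{"api": "arm_command", "payload": {"series": [{"linear":[0,0,0.001],"turn":0},{"linear":[0,0,0.001],"turn":0.0},{"linear":[0,0,0],"turn":0}]}}

```text
t: 14.85
ee_pos: [589.2, 212.6, 129.6]
orientation: [-1.627, -2.687, 0.001]
ft_force: [5.0, 2.5, -4.7]
width: 39.7
grasp_force: 29.9
```

Call:
{"api": "arm_command", "payload": {"series": [{"linear":[0,0,0.001],"turn":0},{"linear":[0,0,0],"turn":0.0},{"linear":[0,0,0],"turn":0}]}}

```text
t: 15.15
ee_pos: [589.2, 212.7, 128.9]
orientation: [-1.627, -2.687, 0.001]
ft_force: [4.2, 1.7, -3.2]
width: 39.5
grasp_force: 29.9
```

Call:
{"api": "arm_command", "payload": {"series": [{"linear":[0,0,0.001],"turn":0},{"linear":[0,0,0],"turn":0.0},{"linear":[0,0,0],"turn":0}]}}

```text
t: 15.45
ee_pos: [589.2, 212.7, 128.6]
orientation: [-1.627, -2.687, 0.0]
ft_force: [1.5, 1.2, 5.4]
width: 39.5
grasp_force: 30.0
```

Call:
{"api": "arm_command", "payload": {"series": [{"linear":[0,0,0.001],"turn":0},{"linear":[0,0,0],"turn":0.0},{"linear":[0,0,0],"turn":0}]}}

```text
t: 15.75
ee_pos: [589.2, 212.7, 128.6]
orientation: [1.627, 2.687, -0.0]
ft_force: [-1.0, -0.9, 12.6]
width: 39.6
grasp_force: 30.0
```

A hard stop at TCP 128.6 mm matches the expected seated height of 128.7 mm. I ease off, release and retreat.

Call:
{"api": "arm_command", "payload": {"series": [{"linear":[0,0,-0.001],"turn":0},{"linear":[0,0,0],"turn":0}]}}

```text
t: 15.95
ee_pos: [589.2, 212.7, 128.6]
orientation: [1.627, 2.687, -0.0]
ft_force: [0.9, 0.1, 7.2]
width: 39.5
grasp_force: 30.0
```

Call:
{"api": "arm_command", "payload": {"series": [{"linear":[0,0,0],"turn":0},{"linear":[0,0,0],"turn":0},{"linear":[0,0,0],"turn":0},{"linear":[0,0,0],"turn":0},{"linear":[0,0,0],"turn":0},{"linear":[0,0,0],"turn":0},{"linear":[0,0,0],"turn":0}], "jaw": 1}}

```text
t: 16.65
ee_pos: [589.3, 212.8, 128.1]
orientation: [-1.627, -2.687, 0.0]
ft_force: [-0.2, -0.6, -0.7]
width: 87.7
grasp_force: 0.0
```

Call:
{"api": "arm_command", "payload": {"series": [{"linear":[0,0,-0.02],"turn":0},{"linear":[0,0,-0.03],"turn":0},{"linear":[0,0,-0.03],"turn":0},{"linear":[-0.03,0,-0.02],"turn":0},{"linear":[-0.03,0,0],"turn":0},{"linear":[-0.03,0,0],"turn":0},{"linear":[0,0,0],"turn":0},{"linear":[0,0,0],"turn":0},{"linear":[0,0,0],"turn":0}]}}

```text
t: 17.55
ee_pos: [630.5, 133.8, 227.9]
orientation: [-1.626, -2.687, 0.0]
ft_force: [0.8, 0.0, -0.9]
width: 87.9
grasp_force: 0.0
```

Run:
```python
from h import *
go(); d=snap('wrist','w3.png'); a=snap('scene','s1.png'); th=np.linspace(0,6.28,60)
ims=[]
for m,k in((d,3),(a,8)):
  p=np.array([589.5,212.4,155]);im=cv2.resize(m['frame'],None,fx=k,fy=k,interpolation=cv2.INTER_CUBIC)
  for z,c in((155,(0,255,255)),(75,(0,0,255))):
    q=proj(m,[(p[0]+20*np.cos(t),p[1]+20*np.sin(t),z) for t in th]);cv2.polylines(im,[np.int32(q*k+k//2)],True,c,1)
  u=np.int32(proj(m,[p])[0]*k);print(u)
  x0=max(min(u[0]-200,im.shape[1]-400),0);y0=max(min(u[1]-250,im.shape[0]-500),0);ims.append(im[y0:y0+500,x0:x0+400])
cv2.imwrite('pics/c5.png',np.hstack(ims))
```

```text
pos [630.5 133.8 227.9] F [ 0.8  0.  -0.9] Mz [ 0.    0.03 -0.  ] q [ 0.19  0.47  1.59  0.    1.08 -0.29] w 87.9 t 17.55
toolx [-0.464  0.886  0.   ] y [ 0.886  0.464 -0.001]
[755 283]
[2598 1301]
```

View pics/c5.png

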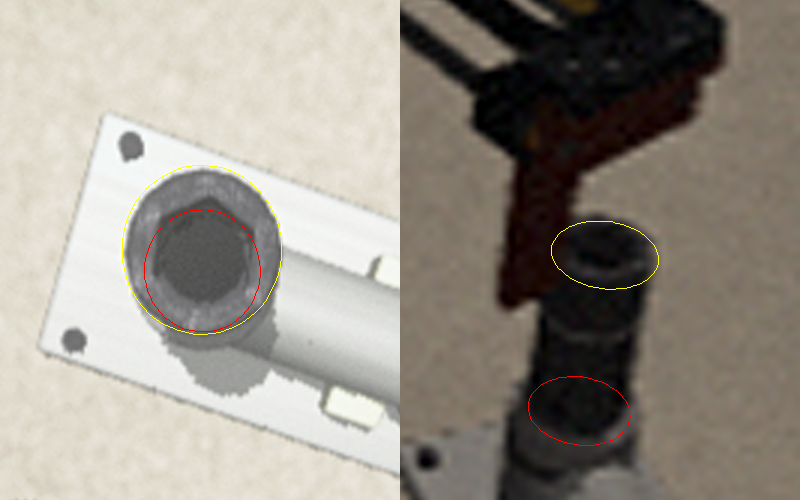

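The socket stands upright on the head. Its rim matches the height predicted for a fully seated socket, and the gripper is clear. I hand in.

```bash
python3 -c "
from workcell import ctrl
print(ctrl.close_job())"
```

```text
the job is handed in; nothing more can be done
None
```

The taller socket is fully seated on the nutrunner drive (hard stop at the expected height, after a pull-down as the ball snapped in), released, and handed in at about 17.6 s of the 54 s; the short socket and other items were not touched.

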